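# Free the sample case's stuck lid along its seam, then hold it open at 40 degrees

## Robot

A 7-joint arm with a two-finger parallel gripper is mounted at the origin on a cart in front of the work surface, level with it; the furniture and walls round the work are solid. World frame = base frame: x ahead of the robot, y to its left, z up, the work surface at z = 0. Lengths are in mm, angles in rad, forces in N, time in s.
With the tool pointing down it reaches from about 425 to 875 mm from the base axis. Payload 8.4 kg.
Tool frame: the origin (TCP) lies at the very end of the fingers, on their centre line; the grasp point (between the pads) lies 19 mm behind it; z points along the fingers, y is the line along which they close (so a half turn about z gives the same grasp; the last joint's range is limited). The gripper opens to 87 mm and grips with 3 to 60 N. Pads are 19 mm wide; open, the fingers measure 117 mm over their backs; the gripper's body (75 mm by 190 mm) begins 51 mm behind the grasp point.
Start: joints at [-1.397, 0.333, 0.04, 1.465, -0.013, 1.343, -0.059], TCP at [175.131, 625.933, 222.546] pointing down, gripper open.
Joint ranges: [-2.58, 2.58], [-0.38, 2.09], [-1.3, 1.39], [0.25, 2.4], [-1.5, 4.64], [0.08, 2.09], [-2.65, 2.65]. Speed limits (rad/s): [2.22, 2.22, 2.79, 2.79, 3.14, 3.14, 3.14].

## Interface

Orientations are given as a unit quaternion [w, x, y, z].
In Python, from bench import arm, vision, ticket gives the robot as it stands.
- The arm moves only by the tool carry_out, never from a script. Its argument "commands" is a list of rows, each an object with "grip": the finger opening in cm, from 0 to 8.7; "travel": the shift along the tool's x, y, z in cm, a list of three; "twist": the turn about the tool's z in degrees. A call has 1 to 20 rows; each row shifts and turns the commanded pose from where the row before left it, along the tool's axes as they then stand; what a row does not reach is not made up. A row lasts 1/8 s, in which the tool goes at most 62.5 mm and 10.7 degrees, less where a joint would pass 70% of its speed; a pose out of reach is approached as far as the arm can. A call with a gripper value outside its range is refused whole. The fingers move at their own pace and stop on an object; the grip force is fixed at half the most. Time passes only in rows, so rows that do not move let the fingers close. It gives the time, the measured TCP pose, the force, the opening and the grip force at its end, in the units of the state.
- arm.observe(): the state, without advancing time (a new reading comes with each control period).
- vision.get_image(name): name is "scene" or "top"; returns a dict with "pixels" (420x560x3 uint8, red, green, blue), "fx", "fy", "cx", "cy" (pixels), "position" and "attitude" of the camera in the world. Camera axes: x right, y up, looking along -z (the intrinsics and any distortion apply to the point x, -y, -z); pixel columns grow to the right and rows downward; lengths in mm; the calibration is good to about 2 mm. A picture is of the moment at which its call begins. There is no depth.
- ticket.sign_off(): hands the job in; it is judged then, once.
The state is a dict: "time": time; "joint_pos": joint angles; "qd": joint speeds; "effort": joint torques, N m; "position": TCP position; "orientation": TCP orientation; "force": force on the tool from outside, world axes, zero at the start; "moment": the same for the moment, N m; "grip_width": finger opening in mm; "gripper_force": force on a finger pad.
Only numpy, scipy, OpenCV 4.12 (cv2) and the standard library are available. Lean on these libraries where they do the work, as an engineer would, in place of code of your own. Each camera call takes 0.05 s, during which the arm holds its last target. There are 200 camera calls.

## Task

The lid of the sample case is stuck: take the long screwdriver by its handle and run its tip lightly and slowly (about 3 cm a second) along the seam under the lid on the case's front, from the left end to the right end as you face it, then lay the screwdriver down flat on the cart, clear of the case. Now take the bow handle on the lid, raise the lid to 40 degrees and finish while still holding it there so that somebody can look inside; do not let go, do not swing it much further than that, and do not prise the lid up with the screwdriver. Leave the other things on the cart where they are.

Things in the scene. Friction and masses are not known exactly. Their poses are not given: they have to be found in the camera images.
- case: Sample case, dark closed box 107 x 150 mm on plan and 45 mm high (the tray is 35 mm high, the lid above it 10 mm thick), screwed down to the cart, right of the laptop. Origin: centre of its underside; x points from the front face to the hinge side at the back, y to its left as you face the front, z up. The front face is the plane x = -51 mm; its sides are at y = +-75 mm.
- seam0 (a point): Point on the seam between tray and lid in the front face of the case, 34.5 mm above the cart, at y = 60 mm of the case (left end of the stretch to run along). The seam is a straight level line; the tip should stay on it, touching or within a few mm.
- seam1 (a point): Point on the seam between tray and lid in the front face of the case, 34.5 mm above the cart, at y = 30 mm of the case (second point). The seam is a straight level line; the tip should stay on it, touching or within a few mm.
- seam2 (a point): Point on the seam between tray and lid in the front face of the case, 34.5 mm above the cart, at y = 0 mm of the case (middle). The seam is a straight level line; the tip should stay on it, touching or within a few mm.
- seam3 (a point): Point on the seam between tray and lid in the front face of the case, 34.5 mm above the cart, at y = -30 mm of the case (fourth point). The seam is a straight level line; the tip should stay on it, touching or within a few mm.
- seam4 (a point): Point on the seam between tray and lid in the front face of the case, 34.5 mm above the cart, at y = -60 mm of the case (right end of the stretch). The seam is a straight level line; the tip should stay on it, touching or within a few mm.
- lid_angle (a joint): Angle of the lid about its hinge at the back, rad: 0 shut, grows as the front edge rises (40 degrees = 0.70), stop at 1.53. The lid falls shut when let go. With its handle it weighs about 0.18 kg (it may vary by up to 30 %): 1 to 2 N at the handle lift it.
- hinge (a point): Middle of the hinge line at the back of the lid, 35 mm above the cart at x = +51 mm of the case; the hinge line is level, along the case's y.
- bar (a point): Middle of the round bar of the bow handle. With the lid shut it is 75 mm above the cart at x = -40 mm of the case: 91 mm in front of the hinge line and 40 mm above it. It moves with the lid on an arc about the hinge.
- case_lid: The lid and, on its top near the front edge, its aluminium bow handle: a round bar 10 mm thick and 90 mm long along the case's y on two legs (at y = +-45 mm), 30 mm from the lid's top to the bar's middle, free below it. Pinch it across (fingers closing along the case's x); being round it turns in the fingers as the lid rises. Origin and axes: as the case's when shut.
- driver: Long screwdriver, 156 mm, lying on the cart in front of the laptop; ribbed handle 80 mm long, 20 mm wide, 18 mm high, then a 77 mm shank 5 mm thick, 9 mm above the cart. About 0.07 kg. Origin: mid length, at the underside; its y axis points from the tip to the handle end (handle from y = -2 to +78 mm, tip at y = -78 mm).
- driver_tip (a point): Tip of the screwdriver's blade: 78 mm from the middle, 9 mm above the underside.
- driver_grip (a point): Good place to grip the handle across: 98 mm behind the tip, 9 mm above the underside.
- vial_a: Bystander: small vial, 19 mm across, 52 mm high, standing at the front left. Origin at its underside.
- vial_b: Bystander: a second such vial beside it.
- timer: Bystander: flat square timer, 62 x 62 x 18 mm, at the left edge. Origin at its underside.
- weight: Bystander: small brass weight with a knob, 29 mm across, 52 mm high, far left beside the laptop. Origin at its underside.
- hexkey: Bystander: hex key, 29 x 83 x 6 mm, lying flat on the cart in front of the case. Origin at its underside.
- spanner: Bystander: spanner, 24 x 140 x 6 mm, lying flat on the cart in front of the case. Origin at its underside.

How it is judged (in metres and radians):
On the way, in this order (a step that is already met when the one before it is completed fails the run):
1. screwdriver tip at the front seam, left end (as seen facing the case) (distance between driver_tip and seam0 below 0.011 m and contact force between the fingers and driver above 0.5 N), for 0.05 s.
2. screwdriver tip at the front seam, a quarter of the way (distance between driver_tip and seam1 below 0.011 m and contact force between the fingers and driver above 0.5 N), for 0.05 s.
3. screwdriver tip at the front seam, at the middle (distance between driver_tip and seam2 below 0.011 m and contact force between the fingers and driver above 0.5 N), for 0.05 s.
4. screwdriver tip at the front seam, three quarters of the way (distance between driver_tip and seam3 below 0.011 m and contact force between the fingers and driver above 0.5 N), for 0.05 s.
5. screwdriver tip at the front seam, right end (distance between driver_tip and seam4 below 0.011 m and contact force between the fingers and driver above 0.5 N), for 0.05 s.
6. the screwdriver lies flat on the cart, let go, clear of the case (height (world z) of driver between -0.02 and 0.03 m and height (world z) of driver_tip below 0.03 m and linear speed of driver below 0.03 m/s and contact force between the fingers and driver below 0.1 N and contact force between driver and case below 0.1 N), for 0.2 s.
At the end, for the whole second after the job is handed in: The fingers hold the lid by its handle (at least 0.3 N) with the lid still at 40 degrees, 5 degrees either way, and the screwdriver lies at rest flat on the cart, touching neither the fingers nor the case (all of step 6 and value of joint lid_angle between 0.611 and 0.785 rad and velocity of joint lid_angle between -0.05 and 0.05 rad/s and contact force between the fingers and case_lid above 0.3 N); the arm keeps its last pose, push and grip.
It fails at once if the screwdriver runs along the seam faster than 9 cm/s ((x of driver_tip in the frame of case between -0.061 and -0.04 m and y of driver_tip in the frame of case between -0.058 and 0.058 m and z of driver_tip in the frame of case between 0.025 and 0.044 m) and linear speed of driver above 0.09 m/s).
It fails at once if the screwdriver presses on the case with more than 20 N (contact force between driver and case above 20 N).
It fails at once if the lid is prised up with the screwdriver: it opens over 6 degrees while the screwdriver is in the fingers (value of joint lid_angle above 0.105 rad and contact force between the fingers and driver above 0.5 N).
It fails at once if the lid swings past 57 degrees (value of joint lid_angle above 1 rad).
It fails at once if a bystander is moved more than 4 cm or a vial or the weight is knocked over (distance of any of vial_a, vial_b, timer, weight, hexkey, spanner from where it was at the start of the episode above 0.04 m or angle between any of vial_a, vial_b, weight's own z axis and vertical above 0.5 rad).
It also fails if it takes over 64 s, if anything falls off the work surface, if the arm or the gripper's body presses on something with over 40 N, if the wrist force passes 120 N, or if a joint passes its speed limit or range.

## Working session

There is one attempt and no reset: what is moved stays moved. The work goes in short steps, Python scripts to look and compute and a tool call to move; the robot and the scene stay as the last step left them, time stands still between calls to the robot, and variables do not carry over. Pictures are saved under pics/ and viewed, at most 11 in all, crops included, and the job is handed in when it is done.

Besides the shell and the picture viewer there is one more tool, called after "Call:" in YAML: its name, and indented under it one key for each argument. carry_out: Moves the arm, as the interface text tells. Its arguments: {"type":"object","properties":{"commands":{"type":"array"}},"required":["commands"]}

```bash
mkdir -p pics; ls
python3 - <<'E'
from bench import arm, vision
import cv2, pickle
for n in("scene","top"):
    d=vision.get_image(n); pickle.dump(d,open(f"pics/{n}0.pkl","wb"))
    cv2.imwrite(f"pics/{n}0.png",d["pixels"][:,:,::-1]); print({k:v for k,v in d.items() if k!="pixels"})
print(arm.observe())
E
```

```text
pics
{'fx': 531.0243534133797, 'fy': 531.0243534133797, 'cx': 282.26438755568495, 'cy': 213.96788668954923, 'position': array([  24.5240444 , -537.716041  ,  889.97167393]), 'attitude': array([ 0.85917189,  0.34523315, -0.13764909, -0.35169655])}
{'fx': 445.6897483870224, 'fy': 445.6897483870224, 'cx': 275.8553831521669, 'cy': 210.56176142865337, 'position': array([ 396.41399591,   18.095481  , 1220.71314275]), 'attitude': array([-0.6968434 , -0.04907542,  0.05334425,  0.71355117])}
{'time': 0.1, 'joint_pos': array([-1.39719254,  0.33385766,  0.03988088,  1.46616077, -0.01337279,
        1.34330814, -0.05849945]), 'qd': array([ 7.90522375e-05, -2.29019251e-03,  1.47386253e-04, -1.95575929e-03,
       -3.37107958e-04,  7.89174934e-04, -1.12573374e-03]), 'effort': array([ 3.39702339e-03, -6.57818484e+01,  1.33970920e+00, -4.04712296e+01,
       -5.96349640e-02,  4.08810249e-02,  9.20332013e-05]), 'position': array([175.05708788, 625.5493188 , 221.74787096]), 'orientation': array([-3.63392232e-05,  1.35987090e-01,  9.90710337e-01, -7.33310820e-04]), 'force': array([-0.05586548, -0.55788715,  0.14775406]), 'moment': array([-0.03918374, -0.03133017, -0.01161492]), 'gripper_force': 0.0, 'grip_width': 87.17726723645293}
```

View pics/scene0.png

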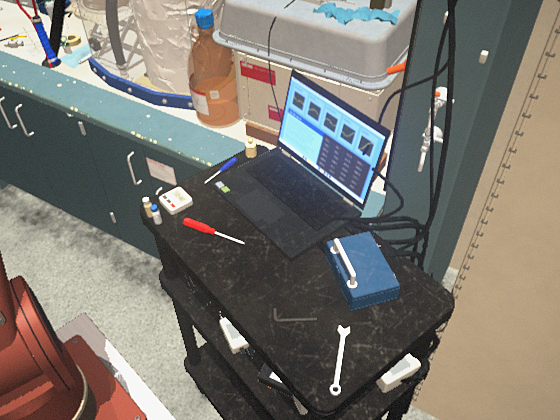

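View pics/top0.png

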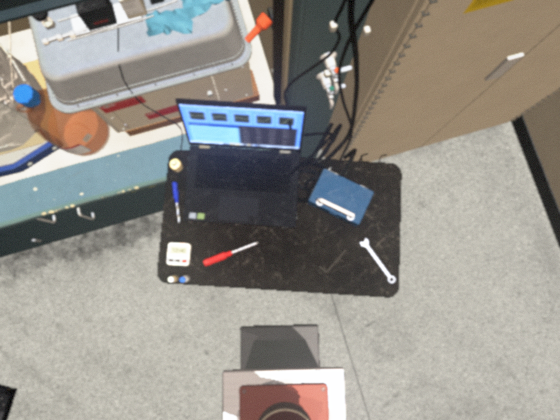

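The scene view shows the red screwdriver (handle about (185,221), tip (244,244)), the blue case at (362,270) with its bow bar from (335,240) to (352,287), and the hex key and spanner in front of it. In the top view the driver runs from (205,263) to the tip at (258,242), the case is at (342,195) and the bar at (336,209). I'll zoom in.

```bash
cat > h.py <<'E'
import numpy as np, cv2, pickle
from scipy.spatial.transform import Rotation as R
def q2R(q): return R.from_quat(np.r_[q[1:],q[0]])
def load(n): return pickle.load(open(f"pics/{n}.pkl","rb"))
def proj(d,p):
    c=q2R(d["attitude"]).inv().apply(np.atleast_2d(p)-d["position"])
    return np.c_[d["cx"]+d["fx"]*c[:,0]/-c[:,2], d["cy"]-d["fy"]*c[:,1]/-c[:,2]]
def unproj(d,uv,z):
    uv=np.atleast_2d(uv).astype(float)
    r=q2R(d["attitude"]).apply(np.c_[(uv[:,0]-d["cx"])/d["fx"],-(uv[:,1]-d["cy"])/d["fy"],-np.ones(len(uv))])
    return d["position"]+r*((z-d["position"][2])/r[:,2])[:,None]
def snap(n,tag):
    from bench import vision
    d=vision.get_image(n); pickle.dump(d,open(f"pics/{tag}.pkl","wb")); return d
def crop(d,u,v,w,h,s): return cv2.resize(d["pixels"][v:v+h,u:u+w,::-1],None,fx=s,fy=s,interpolation=cv2.INTER_CUBIC)
E
python3 - <<'E'
from h import *
s,t=load("scene0"),load("top0")
A=np.hstack([crop(s,320,225,90,90,4),crop(s,175,205,80,90,4)[:360]])
B=np.hstack([crop(t,300,160,80,60,5)[:240*5//4],crop(t,195,225,70,60,5)])[:, :]
B=cv2.resize(B,(680,int(B.shape[0]*680/B.shape[1])));print(A.shape,B.shape)
cv2.imwrite("pics/z.png",np.vstack([A,B])[:600])
print(unproj(t,[(205,263),(258,242)],9),unproj(s,[(185,221),(244,244)],9))
print(unproj(t,[(165,160),(400,165),(400,295),(160,283)],0))
E
```

```text
(360, 680, 3) (272, 680, 3)
[[434.68049065 203.2737998    9.        ]
 [487.98834417  59.23877966   9.        ]] [[435.93240735 205.98019856   9.        ]
 [485.70331332  60.59656348   9.        ]]
[[ 725.44228935  316.70261747    0.        ]
 [ 695.87764113 -343.73362033    0.        ]
 [ 336.65703178 -320.60839645    0.        ]
 [ 384.18359078  326.12721001    0.        ]]
```

View pics/z.png

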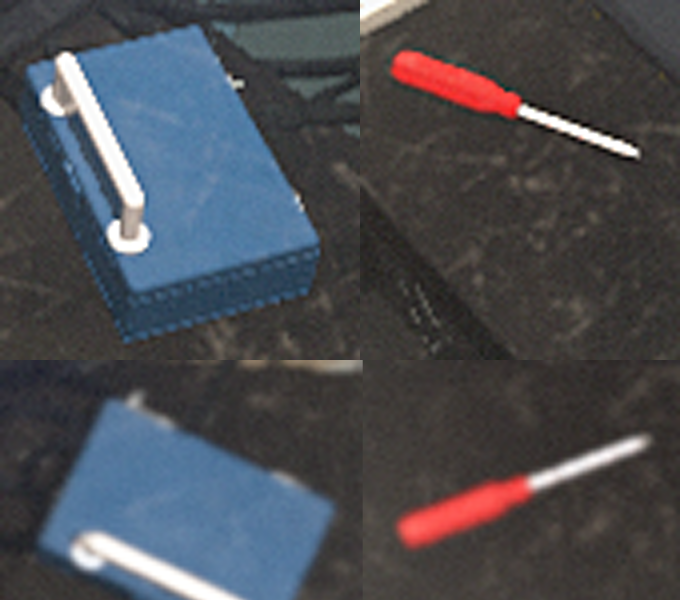

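The zoom shows the lid corners and the bar ends clearly (crop pixels: lid corners (28,72), (198,28), (319,244), (137,295); bar (63,57) to (135,203)), and the driver's outline. Next I'll fit the case and driver poses.

Run:
```python
from h import *
from scipy.optimize import least_squares
s,t=load("scene0"),load("top0")
f=lambda p:(np.array(p)/4+[320,225]); g=lambda p:((np.array(p)-[0,360])/4.533+[300,160])
m=[(s,f((28,72)),(-51,75,45)),(s,f((198,28)),(51,75,45)),(s,f((319,244)),(51,-75,45)),(s,f((137,295)),(-51,-75,45)),(s,f((125,342)),(-51,-75,0)),(s,f((315,284)),(51,-75,0)),
(t,g((108,400)),(51,75,45)),(t,g((40,547)),(-51,75,45)),(t,g((335,503)),(51,-75,45)),
(s,f((65,60)),(-40,45,77)),(s,f((133,200)),(-40,-45,77))]
def pose(x,P): return R.from_euler('z',x[2]).apply(P)+[x[0],x[1],0]
def res(x,k=None): return np.concatenate([proj(d,pose(x,[P]))[0]-u for d,u,P in m])
r=least_squares(res,[600,-150,-0.3],loss='soft_l1'); print(r.x,np.degrees(r.x[2]));print(r.fun.reshape(-1,2).round(1))
np.save("case.npy",r.x)
# driver
fd=lambda p:((np.array(p)-[360,0])/4+[175,205]); gd=lambda p:((np.array(p)-[362.7,360])/4.533+[195,225])
for n,a,b,k in(("s",fd((395,64)),fd((638,154)),s),("t",gd((402,535)),gd((650,440)),t)):
    P=unproj(k,[a,b],9); v=P[0]-P[1]; print(n,P.round(1),np.linalg.norm(v),np.degrees(np.arctan2(v[1],v[0])))
for n,z in(("seam0",60),("seam2",0),("seam4",-60)): print(n,pose(r.x,[(-51,z,34.5)]))
print("bar",pose(r.x,[(-40,0,75)]),"hinge",pose(r.x,[(51,0,35)]))
```

```text
[ 6.03183089e+02 -1.68490362e+02 -4.62642868e-01] -26.507483743051157
[[-2.1 -1.1]
 [ 0.1 -1.4]
 [ 1.8 -0.9]
 [-1.1 -0. ]
 [-0.1  1.4]
 [-0.7  2.4]
 [ 0.2 -1.2]
 [-0.5  0. ]
 [ 1.  -0.7]
 [-0.1  1. ]
 [ 0.6  0.1]]
s [[433.9 208.    9. ]
 [487.4  60.9   9. ]] 156.50880557100416 109.9929446998681
t [[433.1 206.9   9. ]
 [486.2  58.2   9. ]] 157.8102894625315 109.64698405103259
seam0 [[584.32329102 -92.03574826  34.5       ]]
seam2 [[ 557.5444089  -145.72831266   34.5       ]]
seam4 [[ 530.76552678 -199.42087707   34.5       ]]
bar [[ 567.38804571 -150.63777438   75.        ]] hinge [[ 648.82176839 -191.25241227   35.        ]]
```

Call:
carry_out:
  commands:
    - {"grip": 6,"travel": [-1.65,-1.6,0.3],"twist": 0}
    - {"grip": 6,"travel": [-3.3,-3.2,0.6],"twist": 0}
    - {"grip": 6,"travel": [-3.3,-3.2,0.6],"twist": 0}
    - {"grip": 6,"travel": [-3.3,-3.2,0.6],"twist": 0}
    - {"grip": 6,"travel": [-3.3,-3.2,0.6],"twist": 0}
    - {"grip": 6,"travel": [-3.3,-3.2,0.6],"twist": 0}
    - {"grip": 6,"travel": [-3.3,-3.2,0.6],"twist": 0}
    - {"grip": 6,"travel": [-3.3,-3.2,0.6],"twist": 0}
    - {"grip": 6,"travel": [-3.3,-3.2,0.6],"twist": 0}
    - {"grip": 6,"travel": [-3.3,-3.2,0.6],"twist": 0}
    - {"grip": 6,"travel": [-3.3,-3.2,0.6],"twist": 0}
    - {"grip": 6,"travel": [-3.3,-3.2,0.6],"twist": 0}
    - {"grip": 6,"travel": [-1.65,-1.4,0.3],"twist": 9.1}
    - {"grip": 6,"travel": [0,0,0],"twist": 9.1}
    - {"grip": 6,"travel": [0,0,0],"twist": 9.1}
    - {"grip": 6,"travel": [0,0,0],"twist": 9.1}
    - {"grip": 6,"travel": [0,0,0],"twist": 9.1}
    - {"grip": 6,"travel": [0,0,0],"twist": 9.1}
    - {"grip": 6,"travel": [0,0,0],"twist": 0}
    - {"grip": 6,"travel": [0,0,0],"twist": 0}

```text
time: 2.6
position: [453.4, 151.3, 150.4]
orientation: [-0.0, 0.574, 0.819, -0.0]
force: [-0.1, 0.2, -0.9]
grip_width: 60.0
gripper_force: 0.0
```

```bash
cat > go.py <<'E'
import sys; from h import *
from bench import arm
# go.py x y z [yaw of tool x, deg]: travel in tool axes (mm) and twist (deg) still to make
def state():
    s=arm.observe(); M=q2R(s["orientation"]).as_matrix()
    print("t",s["time"],"tcp",s["position"].round(1),"yaw",np.degrees(np.arctan2(M[1,0],M[0,0])).round(2),"tz",M[:,2].round(3),"F",s["force"].round(1),"grip",round(s["grip_width"],1),round(s["gripper_force"],1),"q7",s["joint_pos"][6].round(2))
    return s,M
if __name__=="__main__":
    s,M=state(); a=list(map(float,sys.argv[1:]))
    print("travel mm",(M.T@(np.array(a[:3])-s["position"])).round(1))
    if len(a)>3: print("twist",(np.degrees(np.arctan2(M[1,0],M[0,0]))-a[3]+180)%360-180)
E
python3 go.py 453.6 151.7 10 109.8
```

```text
t 2.6 tcp [453.4 151.3 150.4] yaw 109.97 tz [-0. -0. -1.] F [-0.1  0.2 -0.9] grip 60.0 0.0 q7 -0.05
travel mm [  0.3   0.3 140.4]
twist 0.171112005490329
```

Call:
carry_out:
  commands:
    - {"grip": 5,"travel": [0,0,2],"twist": 0.2}
    - {"grip": 5,"travel": [0,0,3],"twist": 0}
    - {"grip": 5,"travel": [0,0,3],"twist": 0}
    - {"grip": 5,"travel": [0,0,3],"twist": 0}
    - {"grip": 5,"travel": [0,0,2],"twist": 0}
    - {"grip": 5,"travel": [0,0,1],"twist": 0}
    - {"grip": 5,"travel": [0,0,0.6],"twist": 0}
    - {"grip": 5,"travel": [0,0,0],"twist": 0}
    - {"grip": 0,"travel": [0,0,0],"twist": 0}
    - {"grip": 0,"travel": [0,0,0],"twist": 0}
    - {"grip": 0,"travel": [0,0,0],"twist": 0}
    - {"grip": 0,"travel": [0,0,0],"twist": 0}
    - {"grip": 0,"travel": [0,0,0],"twist": 0}
    - {"grip": 0,"travel": [0,0,0],"twist": 0}

```text
time: 4.35
position: [453.7, 151.4, 4.7]
orientation: [0.0, 0.577, 0.817, 0.0]
force: [0.6, -0.1, 1.7]
grip_width: 17.9
gripper_force: 30.0
```

```bash
python3 go.py 453.6 151.7 4 109.8; python3 -c "
from h import *
d=snap('scene','s1'); e=snap('top','t1')
cv2.imwrite('pics/g1.png',np.hstack([crop(d,140,170,130,100,3),crop(e,180,200,130,100,3)]))"
```

```text
t 4.35 tcp [453.7 151.4   4.7] yaw 109.57 tz [ 0.  0. -1.] F [ 0.6 -0.1  1.7] grip 17.9 30.0 q7 0.06
travel mm [ 0.3 -0.   0.7]
twist -0.23277259847324672
```

View pics/g1.png

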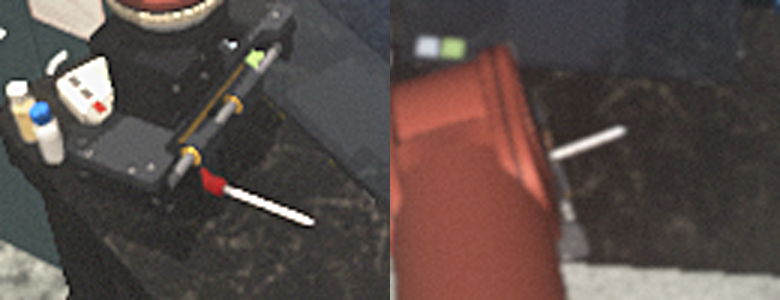

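The picture shows the handle held between the fingers, with the shank and tip free (scene crop (314,222), top crop (623,130)). Next I lift, move across and turn.

Call:
carry_out:
  commands:
    - {"grip": 0,"travel": [0,0,-1.5],"twist": 0}
    - {"grip": 0,"travel": [0,0,-3],"twist": 0}
    - {"grip": 0,"travel": [0,0,-3],"twist": 0}
    - {"grip": 0,"travel": [0,0,-2.5],"twist": 0}
    - {"grip": 0,"travel": [-2,-0.6,0],"twist": 0}
    - {"grip": 0,"travel": [-3.5,-1.1,0],"twist": 0}
    - {"grip": 0,"travel": [-4,-1.2,0],"twist": 0}
    - {"grip": 0,"travel": [-4,-1.2,0],"twist": 0}
    - {"grip": 0,"travel": [-2.6,-0.9,0],"twist": 0}
    - {"grip": 0,"travel": [-1.3,-0.4,0],"twist": 0}
    - {"grip": 0,"travel": [0,0,0],"twist": -5}
    - {"grip": 0,"travel": [0,0,0],"twist": -8}
    - {"grip": 0,"travel": [0,0,0],"twist": -9}
    - {"grip": 0,"travel": [0,0,0],"twist": -9}
    - {"grip": 0,"travel": [0,0,0],"twist": -8}
    - {"grip": 0,"travel": [0,0,0],"twist": -5}
    - {"grip": 0,"travel": [0,0,2],"twist": 0}
    - {"grip": 0,"travel": [0,0,2],"twist": 0}
    - {"grip": 0,"travel": [0,0,1.5],"twist": 0}
    - {"grip": 0,"travel": [0,0,0],"twist": 0}

```text
time: 6.95
position: [460.0, -30.8, 48.6]
orientation: [-0.001, 0.229, 0.974, -0.001]
force: [-0.7, -0.4, 0.1]
grip_width: 17.8
gripper_force: 30.0
```

```bash
python3 go.py 460.8 -30.4 29.5 153.5; python3 -c "
from h import *
d=snap('scene','s2'); e=snap('top','t2')
cv2.imwrite('pics/g2.png',np.hstack([crop(d,280,210,130,110,3),crop(e,250,160,130,110,3)]))"
```

```text
t 6.95 tcp [460.  -30.8  48.6] yaw 153.58 tz [-0.002 -0.001 -1.   ] F [-0.7 -0.4  0.1] grip 17.8 30.0 q7 1.18
travel mm [-0.6  0.7 19.1]
twist 0.07705051943500507
```

View pics/g2.png

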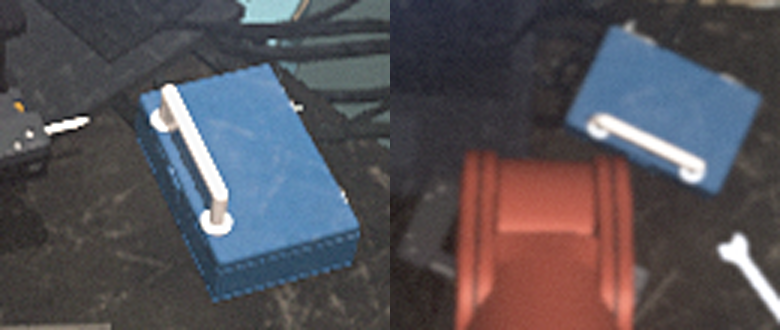

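The picture shows the tip just left of the case in the scene crop at (89,121). The whole case is visible in the top crop, with lid corners (612,27), (568,122), (762,100), (720,190) and the bar from (602,121) to (697,172). I'll refine the fit.

Run:
```python
from h import *
from scipy.optimize import least_squares
s,t=load("s2"),load("t2")
f=lambda p:(np.array(p)/3+[280,210]); g=lambda p:((np.array(p)-[390,0])/3+[250,160])
S=[(f((140,97)),(-51,75,45)),(f((267,67)),(51,75,45)),(f((359,230)),(51,-75,45)),(f((222,267)),(-51,-75,45)),(f((213,301)),(-51,-75,0)),(f((172,93)),(-40,43,78)),(f((219,196)),(-40,-43,78))]
T=[(g((612,27)),(51,75,45)),(g((568,122)),(-51,75,45)),(g((762,100)),(51,-75,45)),(g((720,190)),(-51,-75,45)),(g((598,121)),(-40,45,77)),(g((702,174)),(-40,-45,77))]
def pose(x,P): return R.from_euler('z',x[2]).apply(P)+[x[0],x[1],0]
for nm,m in(("s",[(s,)+q for q in S]),("t",[(t,)+q for q in T]),("both",[(s,)+q for q in S]+[(t,)+q for q in T])):
    res=lambda x:np.concatenate([proj(d,pose(x,[P]))[0]-u for d,u,P in m])
    r=least_squares(res,[600,-150,-0.3],loss='soft_l1'); print(nm,r.x.round(2),np.degrees(r.x[2]).round(2),np.abs(r.fun).max().round(1))
np.save("case.npy",r.x)
# tip: now, and at grasp, in tool axes
for (d,uv,z,p,yaw) in((s,f((89,121)),52.9,(460,-30.8),153.58),(load("s1"),(244.7,244),9,(453.7,151.4),109.57),(load("t1"),(257.7,243.3),9,(453.7,151.4),109.57)):
    w=unproj(d,uv,z)[0][:2]; a=np.radians(yaw); v=w-p
    print("tip",w.round(1),"along/perp",[round(v@[np.cos(a),np.sin(a)],1),round(v@[np.sin(a),-np.cos(a)],1)])
for y in(60,0,-60): print("seam",y,pose(r.x,[(-51,y,34.5)])[0].round(1))
print("bar",pose(r.x,[(-40,0,75)])[0].round(1))
```

```text
s [ 6.0244e+02 -1.6997e+02 -4.8000e-01] -27.37 2.1
t [ 6.0069e+02 -1.6844e+02 -4.8000e-01] -27.27 2.8
both [ 6.0200e+02 -1.6941e+02 -4.7000e-01] -27.1 2.6
tip [546.9 -76.4] along/perp [np.float64(-98.1), np.float64(-2.1)]
tip [486.8  59.5] along/perp [np.float64(-97.7), np.float64(0.4)]
tip [484.5  60.1] along/perp [np.float64(-96.3), np.float64(-1.6)]
seam 60 [583.9 -92.8  34.5]
seam 0 [ 556.6 -146.2   34.5]
seam -60 [ 529.3 -199.6   34.5]
bar [ 566.4 -151.2   75. ]
```

```bash
cat > ct.py <<'E'
import sys; from go import *
# ct.py x y z [yaw rel]: as go.py, target TCP in the case frame
c=np.load("case.npy"); a=list(map(float,sys.argv[1:])); Rz=R.from_euler('z',c[2])
s,M=state(); print("tcp in case",Rz.inv().apply(s["position"]-[c[0],c[1],0]).round(1))
w=Rz.apply(a[:3])+[c[0],c[1],0]; print("target",w.round(1),"travel mm",(M.T@(w-s["position"])).round(1))
yaw=np.degrees(np.arctan2(M[1,0],M[0,0])-c[2]); print("yaw rel case",yaw.round(2), "twist", ((yaw-a[3]+180)%360-180).round(2))
E
python3 ct.py -150.5 65 30.2 180
```

```text
t 7.05 tcp [461.1 -30.7  49.8] yaw 153.57 tz [-0. -0. -1.] F [ 0.2 -0.1 -1. ] grip 17.4 30.0 q7 1.18
tcp in case [-188.6   59.2   49.8]
target [497.6 -43.   30.2] travel mm [-38.2   5.3  19.6]
yaw rel case 180.67 twist 0.67
```

Call:
carry_out:
  commands:
    - {"grip": 0,"travel": [0,0.5,0.9],"twist": 0.6}
    - {"grip": 0,"travel": [0,0,1],"twist": 0}
    - {"grip": 0,"travel": [-0.6,0,0],"twist": 0}
    - {"grip": 0,"travel": [-1.2,0,0],"twist": 0}
    - {"grip": 0,"travel": [-0.9,0,0],"twist": 0}
    - {"grip": 0,"travel": [-0.3,0,0],"twist": 0}
    - {"grip": 0,"travel": [0,0,0],"twist": 0}
    - {"grip": 0,"travel": [0,0,0],"twist": 0}

```text
time: 8.05
position: [489.6, -39.8, 30.5]
orientation: [-0.0, 0.234, 0.972, 0.0]
force: [-0.7, 0.3, -0.4]
grip_width: 17.8
gripper_force: 30.0
```

```bash
python3 ct.py -150.5 65 30.2 180; python3 -c "
from h import *
d=snap('scene','s3')
cv2.imwrite('pics/g3.png',crop(d,300,220,75,60,8))"
```

```text
t 8.05 tcp [489.6 -39.8  30.5] yaw 152.97 tz [-0.  0. -1.] F [-0.7  0.3 -0.4] grip 17.8 30.0 q7 1.26
tcp in case [-159.1   64.2   30.5]
target [497.6 -43.   30.2] travel mm [-8.6  0.8  0.3]
yaw rel case 180.07 twist 0.07
```

View pics/g3.png

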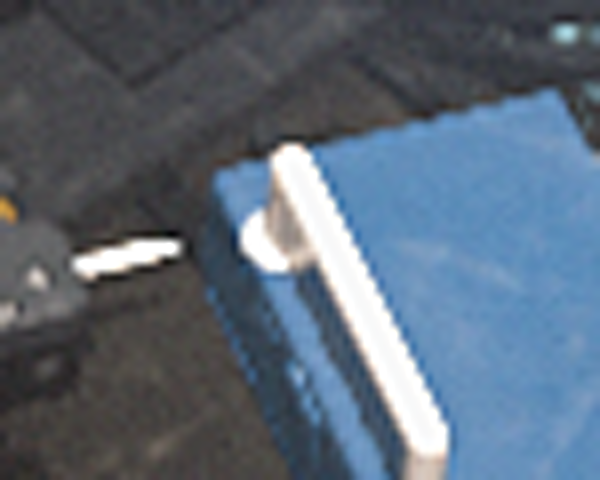

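The picture shows the tip at crop (183,246), with the front face at about x=205 in that row. That leaves a gap of roughly 5 to 9 mm, with the tip at the height of the lid joint. I'll approach slowly and start running along the seam.

Call:
carry_out:
  commands:
    - {"grip": 0,"travel": [-0.3,0,0],"twist": 0}
    - {"grip": 0,"travel": [-0.3,0,0],"twist": 0}
    - {"grip": 0,"travel": [-0.1,0,0],"twist": 0}
    - {"grip": 0,"travel": [0,-0.3,0],"twist": 0}
    - {"grip": 0,"travel": [0,-0.37,0],"twist": 0}
    - {"grip": 0,"travel": [0,-0.37,0],"twist": 0}
    - {"grip": 0,"travel": [0,-0.37,0],"twist": 0}

```text
time: 8.98
position: [489.6, -55.9, 30.6]
orientation: [0.0, 0.234, 0.972, 0.0]
force: [0.4, 0.7, -1.3]
grip_width: 17.5
gripper_force: 30.0
```

```bash
python3 ct.py -150.5 61 30.2 180
python3 - <<'E'
from h import *
d=snap('scene','s4')
im=crop(d,300,220,75,60,8)
c=np.load("case.npy")
for P,col in(((-51,60,34.5),(0,0,255)),((-51,30,34.5),(0,0,255)),((-54,50,34.5),(0,255,0)),((-51,75,45),(0,255,255))):
    u=proj(d,R.from_euler('z',c[2]).apply(P)+[c[0],c[1],0])[0]; q=((u-[300,220])*8).astype(int); cv2.circle(im,tuple(int(v) for v in q),4,col,1)
cv2.imwrite('pics/g4.png',im)
E
```

```text
t 8.975 tcp [489.6 -55.9  30.6] yaw 152.96 tz [ 0.  0. -1.] F [ 0.4  0.7 -1.3] grip 17.5 30.0 q7 1.29
tcp in case [-151.8   49.8   30.6]
target [495.8 -46.5  30.2] travel mm [-1.3 11.2  0.4]
yaw rel case 180.06 twist 0.06
```

View pics/g4.png

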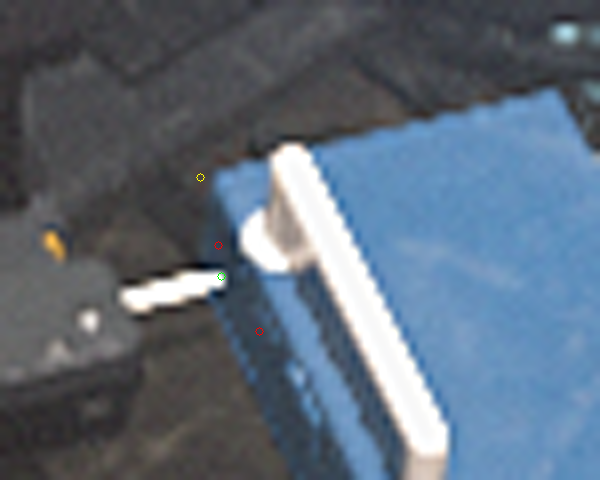

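The tip is right at the seam line (crop (222,276)), still about 3 mm off the face. To be safe I'll go back to the left end, close the gap slightly, and then run along.

Call:
carry_out:
  commands:
    - {"grip": 0,"travel": [0,0.4,0],"twist": 0}
    - {"grip": 0,"travel": [0,0.4,0],"twist": 0}
    - {"grip": 0,"travel": [0,0.2,0],"twist": 0}
    - {"grip": 0,"travel": [-0.1,0,0],"twist": 0}
    - {"grip": 0,"travel": [-0.1,0,0],"twist": 0}
    - {"grip": 0,"travel": [0,0,0],"twist": 0}

```text
time: 9.78
position: [496.1, -47.7, 30.6]
orientation: [0.0, 0.234, 0.972, -0.0]
force: [-0.1, 0.9, -0.5]
grip_width: 17.5
gripper_force: 30.0
```

```bash
python3 ct.py -149.5 61 30.2 180
```

```text
t 9.775 tcp [496.1 -47.7  30.6] yaw 152.96 tz [ 0. -0. -1.] F [-0.1  0.9 -0.5] grip 17.5 30.0 q7 1.28
tcp in case [-149.7   60.1   30.6]
target [496.7 -47.   30.2] travel mm [-0.2  0.9  0.4]
yaw rel case 180.06 twist 0.06
```

Call:
carry_out:
  commands:
    - {"grip": 0,"travel": [0,-0.2,0],"twist": 0}
    - {"grip": 0,"travel": [0,-0.37,0],"twist": 0}
    - {"grip": 0,"travel": [0,-0.37,0],"twist": 0}
    - {"grip": 0,"travel": [0,-0.37,0],"twist": 0}
    - {"grip": 0,"travel": [0,-0.37,0],"twist": 0}
    - {"grip": 0,"travel": [0,-0.37,0],"twist": 0}
    - {"grip": 0,"travel": [0,-0.37,0],"twist": 0}
    - {"grip": 0,"travel": [0,-0.37,0],"twist": 0}
    - {"grip": 0,"travel": [0,-0.37,0],"twist": 0}
    - {"grip": 0,"travel": [0,-0.37,0],"twist": 0}
    - {"grip": 0,"travel": [0,-0.37,0],"twist": 0}
    - {"grip": 0,"travel": [0,-0.37,0],"twist": 0}
    - {"grip": 0,"travel": [0,-0.37,0],"twist": 0}
    - {"grip": 0,"travel": [0,-0.37,0],"twist": 0}
    - {"grip": 0,"travel": [0,-0.37,0],"twist": 0}
    - {"grip": 0,"travel": [0,-0.37,0],"twist": 0}
    - {"grip": 0,"travel": [0,-0.2,0],"twist": 0}

```text
time: 11.9
position: [468.9, -100.8, 30.6]
orientation: [-0.0, 0.234, 0.972, -0.0]
force: [-0.6, -0.0, -0.6]
grip_width: 17.5
gripper_force: 30.0
```

```bash
python3 ct.py -149.5 0 30.2 180
python3 - <<'E'
from h import *
d=snap('scene','s5')
im=crop(d,290,225,90,75,8)
c=np.load("case.npy")
for P,col in(((-51,0,34.5),(0,0,255)),((-51,30,34.5),(0,0,255)),((-51,-30,34.5),(0,0,255)),((-51,-60,34.5),(0,0,255))):
    u=proj(d,R.from_euler('z',c[2]).apply(P)+[c[0],c[1],0])[0]; q=((u-[290,225])*8).astype(int); cv2.circle(im,tuple(int(v) for v in q),4,col,1)
cv2.imwrite('pics/g5.png',im)
E
```

```text
t 11.9 tcp [ 468.9 -100.8   30.6] yaw 152.96 tz [-0. -0. -1.] F [-0.6 -0.  -0.6] grip 17.5 30.0 q7 1.38
tcp in case [-149.7    0.4   30.6]
target [ 468.9 -101.3   30.2] travel mm [-0.2 -0.4  0.4]
yaw rel case 180.06 twist 0.06
```

View pics/g5.png

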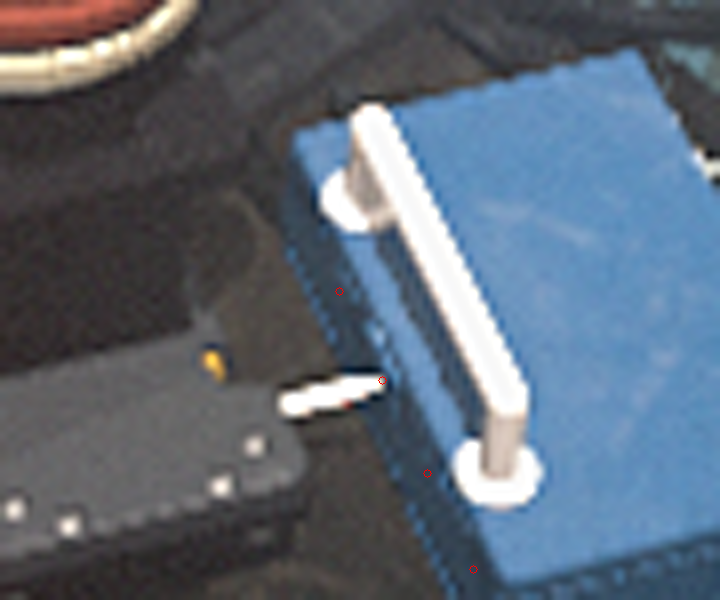

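The tip sits right on the projected middle seam point (crop (382,381)). I'll carry on to the right end and then back off.

Call:
carry_out:
  commands:
    - {"grip": 0,"travel": [0,-0.2,0],"twist": 0}
    - {"grip": 0,"travel": [0,-0.37,0],"twist": 0}
    - {"grip": 0,"travel": [0,-0.37,0],"twist": 0}
    - {"grip": 0,"travel": [0,-0.37,0],"twist": 0}
    - {"grip": 0,"travel": [0,-0.37,0],"twist": 0}
    - {"grip": 0,"travel": [0,-0.37,0],"twist": 0}
    - {"grip": 0,"travel": [0,-0.37,0],"twist": 0}
    - {"grip": 0,"travel": [0,-0.37,0],"twist": 0}
    - {"grip": 0,"travel": [0,-0.37,0],"twist": 0}
    - {"grip": 0,"travel": [0,-0.37,0],"twist": 0}
    - {"grip": 0,"travel": [0,-0.37,0],"twist": 0}
    - {"grip": 0,"travel": [0,-0.37,0],"twist": 0}
    - {"grip": 0,"travel": [0,-0.37,0],"twist": 0}
    - {"grip": 0,"travel": [0,-0.37,0],"twist": 0}
    - {"grip": 0,"travel": [0,-0.37,0],"twist": 0}
    - {"grip": 0,"travel": [0,-0.37,0],"twist": 0}
    - {"grip": 0,"travel": [0,-0.2,0],"twist": 0}
    - {"grip": 0,"travel": [0,0,0],"twist": 0}
    - {"grip": 0,"travel": [0,0,0],"twist": 0}

```text
time: 14.32
position: [442.0, -153.5, 30.6]
orientation: [-0.0, 0.234, 0.972, -0.0]
force: [-0.1, 0.6, -0.8]
grip_width: 17.4
gripper_force: 30.0
```

```bash
python3 ct.py -149.5 -60 30.2 180
```

```text
t 14.325 tcp [ 442.  -153.5   30.6] yaw 152.98 tz [-0. -0. -1.] F [-0.1  0.6 -0.8] grip 17.4 30.0 q7 1.5
tcp in case [-149.7  -58.7   30.6]
target [ 441.6 -154.7   30.2] travel mm [-0.2 -1.3  0.4]
yaw rel case 180.08 twist 0.08
```

Call:
carry_out:
  commands:
    - {"grip": 0,"travel": [0.5,0,0],"twist": 0}
    - {"grip": 0,"travel": [1,0,0],"twist": 0}
    - {"grip": 0,"travel": [0,0,-1.5],"twist": 0}
    - {"grip": 0,"travel": [0,0,-3],"twist": 0}
    - {"grip": 0,"travel": [0,0,-3],"twist": 0}
    - {"grip": 0,"travel": [0.7,1.7,-0.5],"twist": 0}
    - {"grip": 0,"travel": [1.4,3.5,0],"twist": 0}
    - {"grip": 0,"travel": [1.4,3.5,0],"twist": 0}
    - {"grip": 0,"travel": [1.4,3.5,0],"twist": 0}
    - {"grip": 0,"travel": [1.4,3.5,0],"twist": 0}
    - {"grip": 0,"travel": [1.4,3.5,0],"twist": 0}
    - {"grip": 0,"travel": [1.4,3.5,0],"twist": 0}
    - {"grip": 0,"travel": [1.4,3.5,0],"twist": 0}
    - {"grip": 0,"travel": [0.7,1.5,0],"twist": 4}
    - {"grip": 0,"travel": [0,0,0],"twist": 9}
    - {"grip": 0,"travel": [0,0,0],"twist": 9}
    - {"grip": 0,"travel": [0,0,0],"twist": 9}
    - {"grip": 0,"travel": [0,0,0],"twist": 8}
    - {"grip": 0,"travel": [0,0,0],"twist": 4}
    - {"grip": 0,"travel": [0,0,0],"twist": 0}

```text
time: 16.82
position: [455.0, 150.9, 111.6]
orientation: [0.0, 0.574, 0.819, 0.0]
force: [0.1, -0.2, -0.4]
grip_width: 17.7
gripper_force: 30.0
```

```bash
python3 go.py 453.6 151.7 4.7 109.8
```

```text
t 16.825 tcp [455.  150.9 111.6] yaw 110.0 tz [ 0.001  0.    -1.   ] F [ 0.1 -0.2 -0.4] grip 17.7 30.0 q7 -0.03
travel mm [  1.2  -1.2 106.9]
twist 0.19695375594778852
```

Call:
carry_out:
  commands:
    - {"grip": 0,"travel": [0,0,2],"twist": 0}
    - {"grip": 0,"travel": [0,0,3],"twist": 0}
    - {"grip": 0,"travel": [0,0,3],"twist": 0}
    - {"grip": 0,"travel": [0,0,1.5],"twist": 0}
    - {"grip": 0,"travel": [0,0,0.6],"twist": 0}
    - {"grip": 0,"travel": [0,0,0.3],"twist": 0}
    - {"grip": 0,"travel": [0,0,0.2],"twist": 0}
    - {"grip": 0,"travel": [0,0,0],"twist": 0}
    - {"grip": 5,"travel": [0,0,0],"twist": 0}
    - {"grip": 5,"travel": [0,0,0],"twist": 0}
    - {"grip": 5,"travel": [0,0,0],"twist": 0}
    - {"grip": 5,"travel": [0,0,0],"twist": 0}
    - {"grip": 5,"travel": [0,0,-1],"twist": 0}
    - {"grip": 5,"travel": [0,0,-3],"twist": 0}
    - {"grip": 5,"travel": [0,0,-4],"twist": 0}
    - {"grip": 5,"travel": [0,0,-4],"twist": 0}
    - {"grip": 5,"travel": [0,0,-4],"twist": 0}
    - {"grip": 5,"travel": [0,0,0],"twist": 0}
    - {"grip": 5,"travel": [0,0,0],"twist": 0}

```text
time: 19.2
position: [454.5, 150.8, 164.5]
orientation: [-0.0, 0.574, 0.819, 0.0]
force: [-0.6, -0.4, -0.4]
grip_width: 50.0
gripper_force: 0.0
```

```bash
python3 ct.py -40 0 140 90
```

```text
t 19.2 tcp [454.5 150.8 164.5] yaw 109.96 tz [-0.  0. -1.] F [-0.6 -0.4 -0.4] grip 50.0 0.0 q7 -0.06
tcp in case [-277.2  217.8  164.5]
target [ 566.4 -151.2  140. ] travel mm [-322.     2.1   24.4]
yaw rel case 137.07 twist 47.07
```

Call:
carry_out:
  commands:
    - {"grip": 4.5,"travel": [-1.8,0,0.2],"twist": 0}
    - {"grip": 4.5,"travel": [-3.6,0,0.3],"twist": 0}
    - {"grip": 4.5,"travel": [-3.6,0,0.3],"twist": 0}
    - {"grip": 4.5,"travel": [-3.6,0,0.3],"twist": 0}
    - {"grip": 4.5,"travel": [-3.6,0,0.3],"twist": 0}
    - {"grip": 4.5,"travel": [-3.6,0,0.3],"twist": 0}
    - {"grip": 4.5,"travel": [-3.6,0,0.3],"twist": 0}
    - {"grip": 4.5,"travel": [-3.6,0.2,0.3],"twist": 0}
    - {"grip": 4.5,"travel": [-3.6,0,0.1],"twist": 0}
    - {"grip": 4.5,"travel": [-1.6,0,0],"twist": 4}
    - {"grip": 4.5,"travel": [0,0,0],"twist": 9}
    - {"grip": 4.5,"travel": [0,0,0],"twist": 9}
    - {"grip": 4.5,"travel": [0,0,0],"twist": 9}
    - {"grip": 4.5,"travel": [0,0,0],"twist": 9}
    - {"grip": 4.5,"travel": [0,0,0],"twist": 7}
    - {"grip": 4.5,"travel": [0,0,0],"twist": 0}
    - {"grip": 4.5,"travel": [0,0,0],"twist": 0}

```text
time: 21.32
position: [566.4, -150.6, 140.2]
orientation: [-0.0, 0.852, 0.523, -0.0]
force: [-0.2, -0.2, -0.6]
grip_width: 44.9
gripper_force: 0.0
```

```bash
python3 ct.py -40 0 62 90
python3 - <<'E'
from h import *
d=snap('scene','s6')
cv2.imwrite('pics/g6.png',np.hstack([crop(d,290,190,110,110,4),crop(d,160,190,90,110,4)]))
E
```

```text
t 21.325 tcp [ 566.4 -150.6  140.2] yaw 63.09 tz [-0.001  0.    -1.   ] F [-0.2 -0.2 -0.6] grip 44.9 0.0 q7 -0.05
tcp in case [-40.3   0.5 140.2]
target [ 566.4 -151.2   62. ] travel mm [-0.5  0.4 78.2]
yaw rel case 90.2 twist 0.2
```

View pics/g6.png

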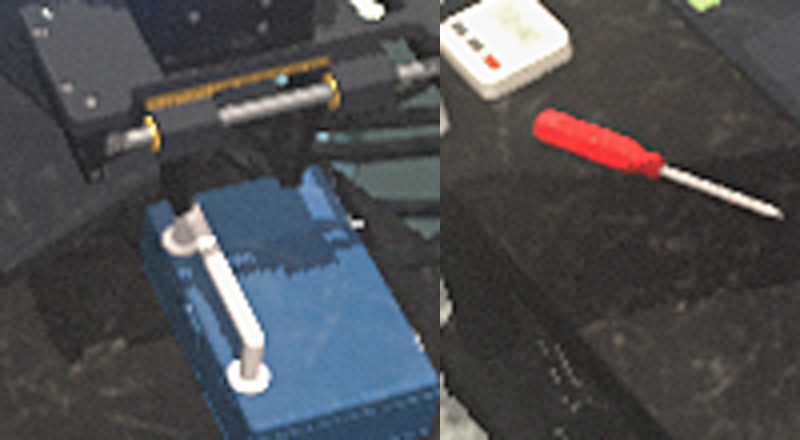

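The driver lies flat where I left it (crop (535,125) to tip (780,215)), and the gripper is straight above the bar. I'll descend and close on it.

Call:
carry_out:
  commands:
    - {"grip": 4.5,"travel": [0,0,1],"twist": 0}
    - {"grip": 4.5,"travel": [0,0,2],"twist": 0}
    - {"grip": 4.5,"travel": [0,0,2],"twist": 0}
    - {"grip": 4.5,"travel": [0,0,1.5],"twist": 0}
    - {"grip": 4.5,"travel": [0,0,1],"twist": 0}
    - {"grip": 4.5,"travel": [0,0,0.3],"twist": 0}
    - {"grip": 4.5,"travel": [0,0,0],"twist": 0}
    - {"grip": 2,"travel": [0,0,0],"twist": 0}
    - {"grip": 2,"travel": [0,0,0],"twist": 0}
    - {"grip": 0,"travel": [0,0,0],"twist": 0}
    - {"grip": 0,"travel": [0,0,0],"twist": 0}
    - {"grip": 0,"travel": [0,0,0],"twist": 0}
    - {"grip": 0,"travel": [0,0,0],"twist": 0}

```text
time: 23.0
position: [566.9, -151.2, 62.7]
orientation: [0.0, 0.853, 0.522, 0.0]
force: [2.2, -1.6, -1.8]
grip_width: 8.8
gripper_force: 30.0
```

```bash
python3 ct.py -40 0 62 90
python3 - <<'E'
import numpy as np
# bar displacement (case x, z) from shut, cm, per 2.5 deg
a=np.radians(np.arange(0,42.6,2.5)); e=np.arctan2(40,91)+a; r=np.hypot(40,91)/10
X=-r*np.cos(e)+9.1; Z=r*np.sin(e)-4
print(np.c_[np.degrees(a),X,Z].round(2)[[0,4,8,12,16]]); print(np.c_[np.diff(X),np.diff(Z)].round(2).tolist())
E
```

```text
t 23.0 tcp [ 566.9 -151.2   62.7] yaw 62.96 tz [ 0.001 -0.    -1.   ] F [ 2.2 -1.6 -1.8] grip 8.8 30.0 q7 0.01
tcp in case [-39.5   0.2  62.7]
target [ 566.4 -151.2   62. ] travel mm [-0.2 -0.5  0.7]
yaw rel case 90.07 twist 0.07
[[ 0.    0.    0.  ]
 [10.    0.83  1.52]
 [20.    1.92  2.87]
 [30.    3.22  4.01]
 [40.    4.7   4.91]]
[[0.18, 0.39], [0.2, 0.38], [0.22, 0.38], [0.23, 0.37], [0.25, 0.36], [0.26, 0.34], [0.28, 0.33], [0.29, 0.32], [0.31, 0.31], [0.32, 0.29], [0.33, 0.28], [0.34, 0.26], [0.36, 0.25], [0.37, 0.23], [0.38, 0.22], [0.38, 0.2], [0.39, 0.18]]
```

Call:
carry_out:
  commands:
    - {"grip": 0,"travel": [0,0.18,-0.39],"twist": 0}
    - {"grip": 0,"travel": [0,0.2,-0.38],"twist": 0}
    - {"grip": 0,"travel": [0,0.22,-0.38],"twist": 0}
    - {"grip": 0,"travel": [0,0.23,-0.37],"twist": 0}
    - {"grip": 0,"travel": [0,0.25,-0.36],"twist": 0}
    - {"grip": 0,"travel": [0,0.26,-0.34],"twist": 0}
    - {"grip": 0,"travel": [0,0.28,-0.33],"twist": 0}
    - {"grip": 0,"travel": [0,0.29,-0.32],"twist": 0}
    - {"grip": 0,"travel": [0,0,0],"twist": 0}

```text
time: 24.12
position: [583.1, -159.6, 91.5]
orientation: [-0.001, 0.853, 0.522, -0.0]
force: [-5.1, 2.2, 0.5]
grip_width: 9.1
gripper_force: 30.0
```

```bash
python3 ct.py -20.8 0 90.7 90
```

```text
t 24.125 tcp [ 583.1 -159.6   91.5] yaw 62.96 tz [-0.001  0.001 -1.   ] F [-5.1  2.2  0.5] grip 9.1 30.0 q7 0.01
tcp in case [-21.3   0.2  91.5]
target [ 583.5 -159.9   90.7] travel mm [-0.2  0.5  0.8]
yaw rel case 90.07 twist 0.07
```

Call:
carry_out:
  commands:
    - {"grip": 0,"travel": [0,0.31,-0.31],"twist": 0}
    - {"grip": 0,"travel": [0,0.32,-0.29],"twist": 0}
    - {"grip": 0,"travel": [0,0.33,-0.28],"twist": 0}
    - {"grip": 0,"travel": [0,0.34,-0.26],"twist": 0}
    - {"grip": 0,"travel": [0,0.36,-0.25],"twist": 0}
    - {"grip": 0,"travel": [0,0.37,-0.23],"twist": 0}
    - {"grip": 0,"travel": [0,0.38,-0.22],"twist": 0}
    - {"grip": 0,"travel": [0,0.38,-0.2],"twist": 0}
    - {"grip": 0,"travel": [0,0,0],"twist": 0}
    - {"grip": 0,"travel": [0,0,0],"twist": 0}
    - {"grip": 0,"travel": [0,0,0],"twist": 0}

```text
time: 25.5
position: [608.3, -172.6, 112.9]
orientation: [-0.0, 0.853, 0.522, 0.0]
force: [-6.5, 2.2, 8.8]
grip_width: 9.1
gripper_force: 30.0
```

```bash
python3 ct.py 7 0 111.1 90
python3 - <<'E'
from h import *
d=snap('scene','s7'); e=snap('top','t7')
cv2.imwrite('pics/g7.png',np.hstack([crop(d,280,170,130,140,3),crop(d,160,190,100,140,3)]))
E
```

```text
t 25.5 tcp [ 608.3 -172.6  112.9] yaw 62.95 tz [ 0.     0.001 -1.   ] F [-6.5  2.2  8.8] grip 9.1 30.0 q7 0.03
tcp in case [  7.1   0.  112.9]
target [ 608.2 -172.6  111.1] travel mm [-0.  -0.1  1.8]
yaw rel case 90.06 twist 0.06
```

View pics/g7.png

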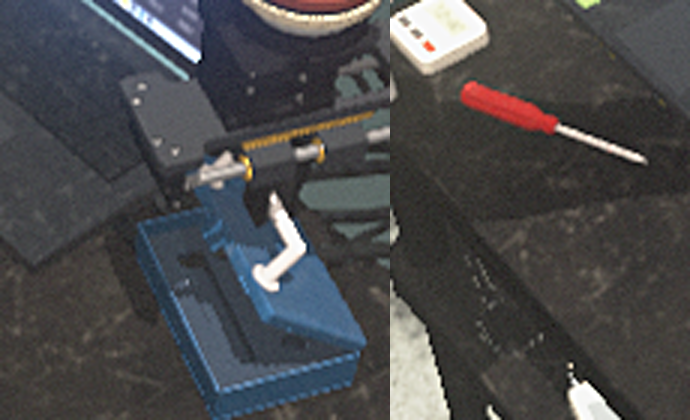

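The picture shows the lid open with the bar still in the fingers, the lid's front right corner at about crop (260,310), and the driver flat and clear. I'll check the angle by projecting that corner.

```bash
python3 - <<'E'
from h import *
d=load('s7'); c=np.load("case.npy"); im=crop(d,310,220,100,95,8)[:600*2]
for a,col in((33,(0,255,255)),(40,(0,255,0)),(47,(0,0,255))):
    t=np.radians(a)
    for x,y,z in((-102,-75,10),(-102,-75,0),(-91,-45,40),(-91,-45,10)):
        P=(51+x*np.cos(t)+z*np.sin(t),y,35-x*np.sin(t)+z*np.cos(t))
        u=proj(d,R.from_euler('z',c[2]).apply(P)+[c[0],c[1],0])[0]; cv2.circle(im,tuple(int(v) for v in (u-[310,220])*8),6,col,2)
cv2.imwrite('pics/g8.png',cv2.resize(im,None,fx=.78,fy=.78))
E
python3 ct.py 7 0 111.1 90
```

```text
t 25.6 tcp [ 608.3 -172.6  112.9] yaw 62.96 tz [ 0.     0.001 -1.   ] F [-6.9  2.2  9.4] grip 9.0 30.0 q7 0.03
tcp in case [  7.1   0.  112.9]
target [ 608.2 -172.6  111.1] travel mm [-0.  -0.1  1.8]
yaw rel case 90.06 twist 0.06
```

View pics/g8.png

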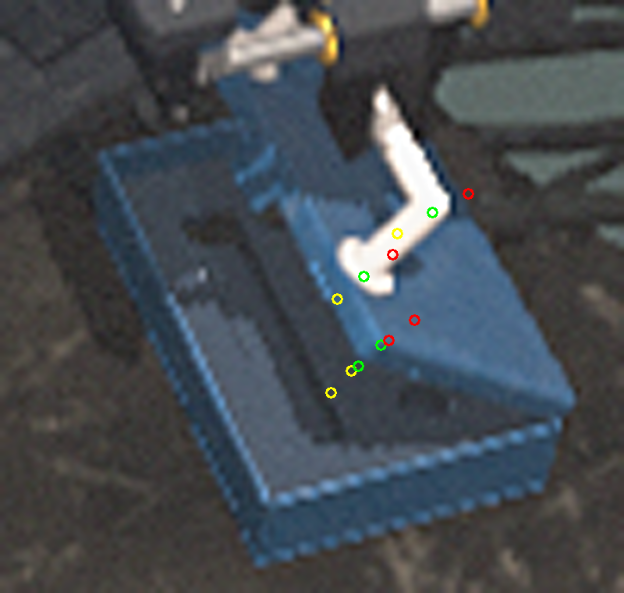

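The green 40° markers match the lid corner and the bar, so the lid is at about 40°. It is held with 30 N and at rest, so I'll hand it in.

```bash
python3 -c "
from bench import ticket
print(ticket.sign_off())"
```

```text
the job is handed in; nothing more can be done
None
```

I ran the screwdriver tip along the seam from left to right and laid the screwdriver flat, clear of the case. I handed the job in with the lid held by its bow handle at about 40° (judged from the camera image); the sign-off gave no verdict.

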